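One fingertip test stroke on the touch-friction tester

TASK

Make one test stroke on the touch-friction tester: put the closed fingertips lightly on the end of the dark curved band next to the round-topped post, and trace the band along its whole length to the end next to the square-topped post, in one unbroken stroke, keeping on the band and pressing only so much that the sprung platen stays a little way down but never hits its stop. Finish while holding: the fingertips stay resting on the band's end by the square-topped post, with the platen still lightly pressed down. Pick nothing up, and leave the specimen plate in its recess and the weight, the jar and the screwdriver where they are.

Things in the scene. Friction and masses are not known exactly. Their poses are not given: they have to be found in the camera images.
- band_mid (a point): Middle of the dark curved band's centre line, on top of the specimen plate. The band is a circular arc 24 mm wide with round ends; centre line of radius 110 mm, spanning 100 degrees, 192 mm long. It is flush with the plate's flat top, 70 mm above the bench. Axes: z up, y along the plate's length, x across it, away from the arc's centre.
- specimen: The specimen: loose aluminium plate 102 x 222 x 5 mm, about 0.34 kg, lying in a shallow recess (1 mm play) of the tester's sprung platen and carrying the dark band. Origin at the centre of its underside, y along its length (band_mid: x +20 mm, y 0, z +5 mm).
- band_end_left (a point): Centre-line end of the band at the plate's +y end, on the surface (band_mid frame: x -39 mm, y +84 mm). Whether the stroke starts or finishes here depends on which post stands beside it.
- band_end_right (a point): Centre-line end of the band at the plate's -y end, on the surface (band_mid frame: x -39 mm, y -84 mm).
- arc_centre (a point): Centre of the circle on which the band's centre line lies (radius 110 mm), at the height of the plate's top (band_mid frame: x -110 mm, y 0).
- platen (a joint): How far the sprung platen, with the specimen on it, is pressed down, in m: 0 at rest, stop at 0.010. It moves straight down. It starts to give at about 1 to 3 N and takes 0.6 N more for each mm, so 4 mm needs about 4 N. Lightly pressed is 1 to 8 mm.
- recess (a point): Centre of the floor of the platen's recess, on which the specimen lies, 65 mm above the bench at rest. Recess rims 3 mm high, 2 mm lower than the specimen's top. The fixed tester housing is a blue box 220 x 320 mm, deck 45 mm above the bench, with the platen in its middle.
- round_post_top (a point): Centre of the top of the fixed sensor post with a round head (28 mm across, 10 mm thick). It stands on the deck 56 mm beyond one end of the band, in line with both band ends, its top 77 mm above the bench (7 mm above the specimen). It marks the start of the stroke.
- square_post_top (a point): The same for the fixed sensor post with a square head (28 x 28 mm, 10 mm thick), 56 mm beyond the other end of the band. It marks the finish.
- weight: Bystander: loose brass calibration weight with a knob, 28 mm across, 35 mm high, standing on the tester's deck beyond the platen; origin at the centre of its underside.
- jar: Bystander: loose small jar with a white cap and blank paper label, 44 mm across, 60 mm high, on the bench to the right of the tester; origin at the centre of its underside.
- screwdriver: Bystander: loose screwdriver lying on the bench beyond the tester; origin on its underside.
Mind the look-alikes: they are no part of the job. What is meant by the specimen is not blue, and is the larger of those in its own colour.

How it is judged:
By the outcome, as a careful person would: the job done as asked, in the order asked, and still so for the second after the job is handed in, while the arm keeps its last pose, push and grip.
It also fails if it takes over 48 s, if anything falls off the work surface, if the arm or the gripper's body presses on something with over 40 N, if the wrist force passes 120 N, or if a joint passes its speed limit or range.

ROBOT

A 6-joint arm with a two-finger parallel gripper is mounted at the origin on the work surface. World frame = base frame: x ahead of the robot, y to its left, z up, the work surface at z = 0. Lengths are in m, angles in rad, forces in N, time in s.
With the tool pointing down it reaches from about 0.3 to 0.775 m from the base axis. Payload 14.6 kg.
Tool frame: the origin (TCP) lies at the centre of the arm's flange, where the gripper is bolted on; the fingertips stand 173 mm ahead of it and the grasp point (between the pads) lies 155 mm ahead of it; z points along the fingers, y is the direction in which the jaws open and shut (so a half turn about z gives the same grasp; the last joint's range is limited). The gripper opens to 85 mm and grips with 20 to 120 N. Pads are 22 mm wide; open, the fingers measure 114 mm over their backs; the gripper's body (76 mm by 85 mm) begins 54 mm behind the grasp point. The pads swing forward as they close: fully open they stand 13 mm farther back than shut.
Start: joints at [1.212, 0.3, 1.521, -0, 1.321, -0.067], TCP at [0.158, 0.527, 0.405] pointing down, gripper open.
Joint ranges: [-3.03, 3.03], [-0.79, 2.21], [0.23, 2.52], [-1.04, 4.18], [0, 3.07], [-2.55, 2.55]. Speed limits (rad/s): [2.22, 2.22, 2.57, 3.14, 3.14, 3.14].

INTERFACE

Orientations are given as a unit quaternion [x, y, z, w].
In Python, from plant import readout, imaging, ticket gives the robot as it stands.
- The arm moves only by the tool jog_arm, never from a script. Its argument "targets" is a list of rows, each a list of 7 numbers: the shift along the tool's x, y, z in m, then the turn, a rotation vector about the tool's x, y, z in rad, then the gripper's target within -1 to 1 (shut at 1, half-way at 0, fully open at -1). A call has 1 to 10 rows; each row is the pose to reach, as a shift and turn from the pose commanded when the call began, along the tool's axes at that moment; what a row does not reach only later rows make up. A row lasts 1/12 s, in which the tool goes at most 41.7 mm and 7.16 degrees, less where a joint would pass 70% of its speed; a pose out of reach is approached as far as the arm can. A call with a gripper value outside its range is refused whole. The fingers move at their own pace and stop on an object; "newtons" is the grip in N (left out, the last holds). Time passes only in rows, so rows that repeat a pose let the fingers close. It gives the time, the measured TCP pose, the force and the opening at its end, in the units of the state.
- readout.state(): the state, without advancing time (a new reading comes with each control period).
- imaging.capture(name): name is "side" or "top"; returns a dict with "frame" (384x512x3 uint8, red, green, blue), "K" (3x3 intrinsics, pixels), "k1" (the pictures are not rectified: a ray, as slopes to the right and down, at radius r is drawn at 1 + k1 r^2 times it, then the intrinsics apply), "xyz" and "attitude" of the camera in the world. Camera axes: x right, y down, z forward; pixel columns grow to the right and rows downward; lengths in m; the calibration is good to about 2 mm. A picture is of the moment at which its call begins. There is no depth.
- ticket.job_done(): hands the job in, once; it reports no verdict.
The state is a dict: "clock": time; "joints": joint angles; "qvel": joint speeds; "tau": joint torques, N m; "tcp_pos": TCP position; "tcp_rot": TCP orientation; "wrist_force": force on the tool from outside, world axes, zero at the start; "torque": the same for the moment, N m; "grip_width": finger opening in m.
Only numpy, scipy, OpenCV 4.12 (cv2) and the standard library are available. Lean on these libraries where they do the work, as an engineer would, in place of code of your own. Each camera call takes 0.05 s, during which the arm holds its last target. There are 200 camera calls.

## Working session

There is one attempt and no reset: what is moved stays moved. The work goes in short steps, Python scripts to look and compute and a tool call to move; the robot and the scene stay as the last step left them, time stands still between calls to the robot, and variables do not carry over. Pictures are saved under pics/ and viewed, about 8 in all and at most 12, crops included, and the job is handed in when it is done.

Besides the shell and the picture viewer there is one more tool, called after "Request:" as a command line: name --pt "numbers of a row" for each row, then --argument value for the rest. jog_arm: Moves the arm, as the interface text tells. Its arguments: {"type":"object","properties":{"targets":{"type":"array"},"newtons":{"type":"number"}},"required":["targets"]}

```bash
mkdir -p pics; ls; cat > h.py <<'E'
import numpy as np, cv2
from scipy.spatial.transform import Rotation as R
from plant import readout, imaging
def cap(n):
    return imaging.capture(n)
def cast(c,px,z):
    K=np.array(c["K"]);px=np.atleast_2d(px).astype(float)
    d=cv2.undistortPoints(px.reshape(-1,1,2),K,np.array([c["k1"],0,0,0.]))[:,0]
    a=np.array(c["attitude"]); Rm=R.from_quat(a).as_matrix() if a.size==4 else a
    r=np.c_[d,np.ones(len(d))]@Rm.T; o=np.array(c["xyz"])
    return o+r*((z-o[2])/r[:,2])[:,None]
E
python3 - <<'E'
from h import *
import pickle
print(readout.state())
for n in("top","side"):
    c=cap(n);cv2.imwrite(f"pics/{n}0.png",c["frame"][...,::-1]);pickle.dump(c,open(n+"0.pkl","wb"))
    print({k:v for k,v in c.items() if k!="frame"})
E
```

```text
pics
{'clock': 0.0, 'joints': array([ 1.21240127e+00,  3.00468281e-01,  1.52161706e+00, -3.41666651e-06,
        1.32071476e+00, -6.65779477e-02]), 'qvel': array([-0.00113956,  0.00070694,  0.00074125, -0.00045645,  0.00426873,
        0.00103367]), 'tau': array([ 4.38472907e-04, -5.43501484e+01, -3.61795950e+01, -4.99087218e-05,
        4.01454527e-03, -3.90218179e-05]), 'tcp_pos': array([0.15820772, 0.52671042, 0.40410752]), 'tcp_rot': array([ 1.45390943e-01,  9.89374100e-01, -5.90494127e-04, -1.25702134e-04]), 'wrist_force': array([ 0.16286635, -0.17541455,  0.43053949]), 'torque': array([ 0.04999288, -0.01492714,  0.00548628]), 'grip_width': 0.08552292268635732}
{'K': array([[387.01308376,   0.        , 250.05474888],
       [  0.        , 387.01308376, 195.51320565],
       [  0.        ,   0.        ,   1.        ]]), 'k1': 0.0036838220425984966, 'xyz': array([ 0.4517517 , -0.04339718,  0.91810919]), 'attitude': array([ 0.71522818, -0.69572003,  0.04749079, -0.04655012])}
{'K': array([[350.14026777,   0.        , 255.75423695],
       [  0.        , 350.14026777, 181.67521711],
       [  0.        ,   0.        ,   1.        ]]), 'k1': -0.1018596487763091, 'xyz': array([-3.22817990e-04, -5.98744090e-01,  5.52849721e-01]), 'attitude': array([ 0.80760815, -0.34319117,  0.18924589, -0.4406528 ])}
```

View pics/top0.png

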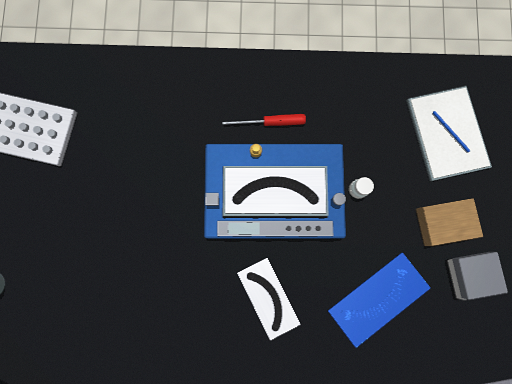

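View pics/side0.png

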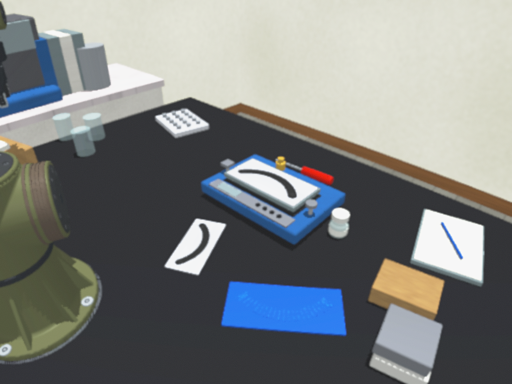

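Top view: the candidates for the specimen are the large white plate in the blue tester (275,190), the small white plate with an arc on the bench (268,300), and the blue plate (380,300). I choose the one in the tester. The square post is at (212,200) and the round post at (340,199). Next I measure and check a crop.

```bash
cat > m.py <<'E'
from h import *
import pickle
c=pickle.load(open("top0.pkl","rb")); f=c["frame"]
cv2.imwrite("pics/crop.png",cv2.resize(f[135:250,195:385],None,fx=4,fy=4,interpolation=cv2.INTER_CUBIC)[...,::-1])
g=f.max(2); x0,x1,y0,y1=228,324,170,212
m=np.zeros(g.shape,np.uint8); m[y0:y1,x0:x1]=(g[y0:y1,x0:x1]<120)
n,l,s,_=cv2.connectedComponentsWithStats(m); i=1+s[1:,4].argmax(); v,u=np.nonzero(l==i); print("band",s[i])
P=cast(c,np.c_[u,v],.07)[:,:2]
# circle fit (mean radius weighting), area-based: mean of band
from scipy.optimize import least_squares
r=least_squares(lambda p:np.hypot(*(P-p).T)-.110-.0004,P.mean(0)-[.09,0]); C=r.x
print("centre",C,"rms",np.sqrt((r.fun**2).mean()),"ideal~.0069")
a=np.arctan2(P[:,1]-C[1],P[:,0]-C[0]); e=np.degrees([a.min(),a.max()]);print("ang",e)
# plate (white) rectangle
w=np.zeros(g.shape,np.uint8); w[160:220,215:335]=f.min(2)[160:220,215:335]>200
k,_=cv2.findContours(w,0,2);k=max(k,key=cv2.contourArea)[:,0]
b=cv2.boxPoints(cv2.minAreaRect(cast(c,k,.07)[:,:2].astype(np.float32)));print("plate",b,b.mean(0),np.linalg.norm(np.diff(b,axis=0),axis=1))
th=np.radians(e.mean());
for t in (th-np.radians(50),th,th+np.radians(50)): print("band pt",C+.11*np.array([np.cos(t),np.sin(t)]))
print("posts sq,round",cast(c,[[212,200],[340,199]],.077)[:,:2], "th",th)
E
python3 m.py
```

```text
band [233 177  86  28 961]
centre [ 0.48865027 -0.10066048] rms 0.006522075794643778 ideal~.0069
ang [-54.01183044  57.4959924 ]
plate [[ 0.52713287  0.01186348]
 [ 0.53336275 -0.21009104]
 [ 0.6319014  -0.20732524]
 [ 0.6256715   0.01462929]] [ 0.5795171  -0.09773088] [0.22204193 0.09857745 0.22204193]
band pt [ 0.56188591 -0.18273691]
band pt [ 0.59859943 -0.09731644]
band pt [ 0.55676255 -0.01428503]
posts sq,round [[ 0.55214348  0.04001499]
 [ 0.56215257 -0.2401974 ]] th 0.030405048922384253
```

View pics/crop.png

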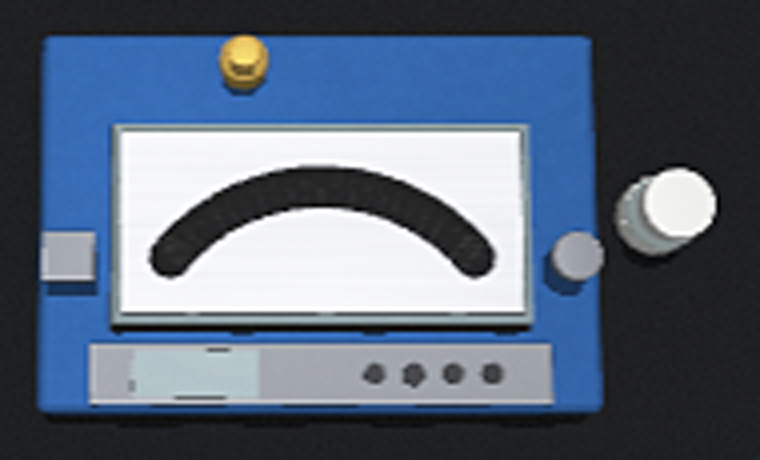

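The crop confirms it: the plate lies in the tester, with the square post left and the round post right. Now I work out the approach in tool axes.

```bash
python3 - <<'E'
from h import *
s=readout.state();r=R.from_quat(s["tcp_rot"])
T=R.from_quat([0,1,0,0])
print((r.inv()*T).as_rotvec())
for p in ([.36,.17,.40],[.5617,-.1828,.300]): print(r.inv().apply(np.array(p)-s["tcp_pos"]))
E
```

```text
[-1.04941949e-03 -2.00608617e-04 -2.91792327e-01]
[-0.29586681 -0.28359135  0.00447388]
[-0.59053522 -0.56334902  0.10475802]
```

Request:
jog_arm --pt "-0.02 -0.02 0 0 0 -0.05 1" --pt "-0.05 -0.05 0 0 0 -0.1 1" --pt "-0.078 -0.075 0 0 0 -0.15 1" --pt "-0.106 -0.101 0 0 0 -0.2 1" --pt "-0.134 -0.128 0 0 0 -0.25 1" --pt "-0.162 -0.155 0 -0.001 0 -0.292 1" --pt "-0.19 -0.182 0 -0.001 0 -0.292 1" --pt "-0.218 -0.209 0 -0.001 0 -0.292 1" --pt "-0.246 -0.236 0 -0.001 0 -0.292 1" --pt "-0.274 -0.262 0 -0.001 0 -0.292 1" --newtons 30

```text
clock: 0.93
tcp_pos: [0.3456, 0.1951, 0.4047]
tcp_rot: [-0.0, 1.0, 0.0, 0.0]
wrist_force: [0.6, 0.6, 1.3]
grip_width: 0.0004
```

Request:
jog_arm --pt "-0.017 -0.03 0 0 0 0 1" --pt "-0.036 -0.062 0 0 0 0 1" --pt "-0.055 -0.095 0.01 0 0 0 1" --pt "-0.074 -0.128 0.02 0 0 0 1" --pt "-0.093 -0.161 0.03 0 0 0 1" --pt "-0.112 -0.194 0.04 0 0 0 1" --pt "-0.131 -0.227 0.05 0 0 0 1" --pt "-0.15 -0.26 0.06 0 0 0 1" --pt "-0.169 -0.293 0.07 0 0 0 1" --pt "-0.188 -0.326 0.08 0 0 0 1"

```text
clock: 1.77
tcp_pos: [0.5339, -0.1308, 0.3235]
tcp_rot: [0.0, 1.0, 0.001, -0.0]
wrist_force: [0.3, 0.6, -0.7]
grip_width: -0.0001
```

Request:
jog_arm --pt "-0.012 -0.022 0.01 0 0 0 1" --pt "-0.02 -0.035 0.02 0 0 0 1" --pt "-0.024 -0.042 0.03 0 0 0 1" --pt "-0.024 -0.042 0.035 0 0 0 1" --pt "-0.024 -0.042 0.035 0 0 0 1" --pt "-0.024 -0.042 0.035 0 0 0 1"

```text
clock: 2.27
tcp_pos: [0.5571, -0.1699, 0.2895]
tcp_rot: [-0.0, 1.0, 0.001, -0.0]
wrist_force: [0.0, -0.4, -0.0]
grip_width: 0.0002
```

```bash
python3 - <<'E'
from h import *
s=readout.state();print(s["tcp_pos"],s["wrist_force"],s["torque"],s["grip_width"],s["clock"])
for n,(a,b,p,q) in dict(top=(135,250,195,385),side=(140,270,180,370)).items():
    c=cap(n);cv2.imwrite(f"pics/{n}1.png",cv2.resize(c["frame"][a:b,p:q],None,fx=4,fy=4,interpolation=cv2.INTER_CUBIC)[...,::-1])
E
```

```text
[ 0.55710767 -0.16989894  0.28945863] [ 0.01018726 -0.35016632 -0.02245561] [0.00439525 0.05525274 0.04929068] 0.00021544764057122889 2.2667
```

View pics/side1.png

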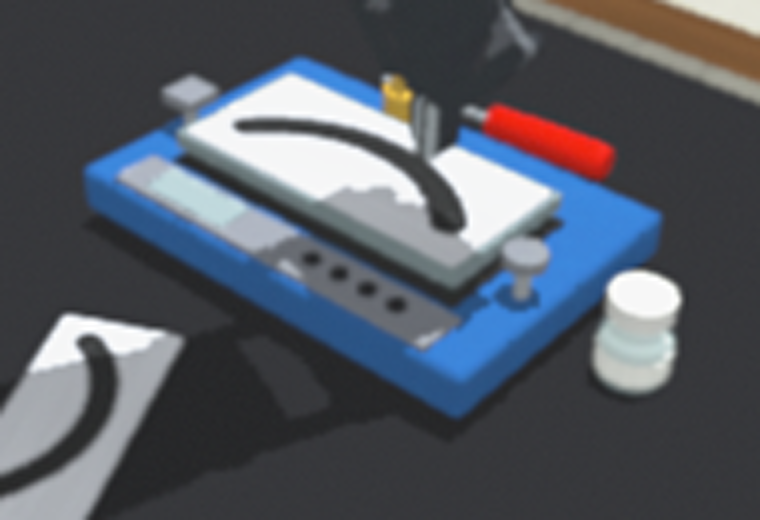

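The tips are above the plate by the round-post end, at (425,150) in the crop. I'll cross-check the band position with the initial side picture.

```bash
python3 - <<'E'
from h import *
import pickle
from scipy.optimize import least_squares
c=pickle.load(open("side0.pkl","rb"));f=c["frame"];g=f.max(2)
m=np.zeros(g.shape,np.uint8);m[163:201,232:303]=g[163:201,232:303]<115
n,l,s,_=cv2.connectedComponentsWithStats(m);
for i in range(1,n):
    if s[i,4]<50: continue
    v,u=np.nonzero(l==i);P=cast(c,np.c_[u,v],.07)[:,:2]
    r=least_squares(lambda p:np.hypot(*(P-p).T)-.1104,P.mean(0)-[.09,0]);C=r.x
    a=np.degrees(np.arctan2(P[:,1]-C[1],P[:,0]-C[0]))
    print(s[i],C,np.sqrt((r.fun**2).mean()),a.min(),a.max())
C=np.array([.489,-.1006]);th=.029
for k in range(-50,51,10):
    t=th+np.radians(k);print(k,(C+.11*np.array([np.cos(t),np.sin(t)])).round(4))
E
```

```text
[239 170  57  28 274] [ 0.4868038  -0.10075307] 0.004807799474636349 -52.13234434966825 55.133857037004006
[232 179  41  22 228] [ 0.39897768 -0.09845992] 0.008130155029417246 -29.11059577498262 33.31369342552319
-50 [ 0.5621 -0.1828]
-40 [ 0.5753 -0.1688]
-30 [ 0.5858 -0.1528]
-20 [ 0.5934 -0.1352]
-10 [ 0.5978 -0.1166]
0 [ 0.599  -0.0974]
10 [ 0.5967 -0.0784]
20 [ 0.5912 -0.06  ]
30 [ 0.5826 -0.0429]
40 [ 0.5712 -0.0275]
50 [ 0.5572 -0.0143]
```

Request:
jog_arm --pt "-0.0044 -0.0129 0.01 0 0 0 1" --pt "-0.0044 -0.0129 0.02 0 0 0 1" --pt "-0.0044 -0.0129 0.03 0 0 0 1" --pt "-0.0044 -0.0129 0.036 0 0 0 1" --pt "-0.0044 -0.0129 0.039 0 0 0 1" --pt "-0.0044 -0.0129 0.039 0 0 0 1" --pt "-0.0044 -0.0129 0.039 0 0 0 1" --pt "-0.0044 -0.0129 0.039 0 0 0 1"

```text
clock: 3.03
tcp_pos: [0.5619, -0.1836, 0.2508]
tcp_rot: [-0.0, 1.0, 0.0, 0.0]
wrist_force: [0.5, 0.0, 0.5]
grip_width: 0.0002
```

```bash
python3 - <<'E'
from h import *
s=readout.state();print(s["tcp_pos"],s["tcp_rot"],s["wrist_force"],s["torque"],s["clock"])
c=cap("top");cv2.imwrite("pics/t2.png",cv2.resize(c["frame"][135:250,195:385],None,fx=4,fy=4,interpolation=cv2.INTER_CUBIC)[...,::-1])
c=cap("side");cv2.imwrite("pics/s2.png",cv2.resize(c["frame"][150:240,220:350],None,fx=6,fy=6,interpolation=cv2.INTER_CUBIC)[...,::-1])
E
```

```text
[ 0.56186028 -0.18358761  0.25082507] [-1.88976198e-04  9.99999837e-01  3.62632176e-04  3.98956016e-04] [0.50049083 0.0289507  0.54020753] [-0.02371391  0.0284001   0.03903033] 3.0333
```

View pics/s2.png

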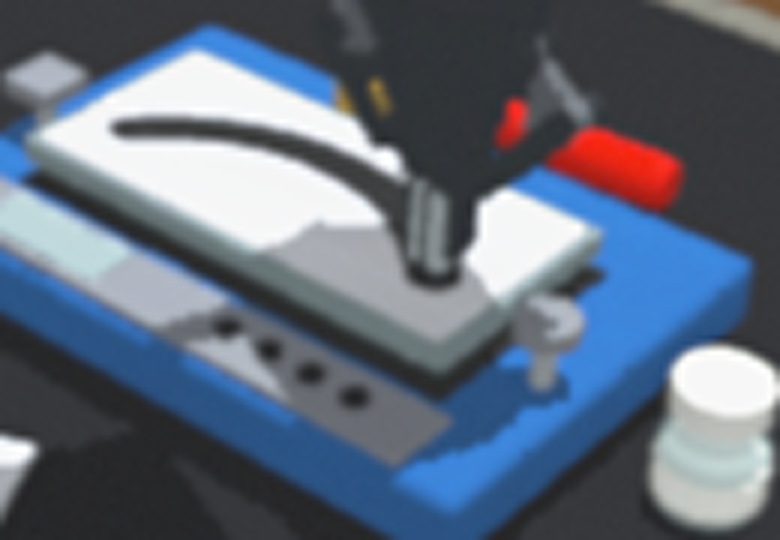

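The tip sits just above the band's end (433,270), so I lower it gently.

Request:
jog_arm --pt "0 0.0005 0.002 0 0 0 1" --pt "0 0.0005 0.004 0 0 0 1" --pt "0 0.0005 0.006 0 0 0 1" --pt "0 0.0005 0.007 0 0 0 1" --pt "0 0.0005 0.008 0 0 0 1" --pt "0 0.0005 0.009 0 0 0 1" --pt "0 0.0005 0.009 0 0 0 1" --pt "0 0.0005 0.009 0 0 0 1"

```text
clock: 3.8
tcp_pos: [0.5618, -0.1832, 0.2414]
tcp_rot: [-0.0, 1.0, 0.001, 0.0]
wrist_force: [-2.5, 1.5, 3.2]
grip_width: 0.0001
```

Request:
jog_arm --pt "0 0 0.001 0 0 0 1" --pt "0 0 0.001 0 0 0 1" --pt "0 0 0.001 0 0 0 1"

```text
clock: 4.05
tcp_pos: [0.5618, -0.1832, 0.2404]
tcp_rot: [-0.0, 1.0, 0.0, 0.0]
wrist_force: [-2.0, 0.4, 3.1]
grip_width: 0.0001
```

Request:
jog_arm --pt "0 0 0.001 0 0 0 1" --pt "0 0 0.001 0 0 0 1" --pt "0 0 0.001 0 0 0 1"

```text
clock: 4.3
tcp_pos: [0.5618, -0.1832, 0.2394]
tcp_rot: [-0.0, 1.0, 0.0, 0.0]
wrist_force: [-0.5, 0.7, 4.2]
grip_width: 0.0001
```

```bash
python3 - <<'E'
import numpy as np
p=lambda k:.11*np.array([-np.cos(.029+np.radians(k)),np.sin(.029+np.radians(k))])
for b in range(-50,50,20): print(b,[(p(b+i)-p(b)).round(4).tolist() for i in range(2,21,2)])
E
```

```text
-50 [[-0.0028, 0.0026], [-0.0056, 0.0053], [-0.0082, 0.0081], [-0.0107, 0.011], [-0.0132, 0.0139], [-0.0155, 0.017], [-0.0177, 0.0201], [-0.0198, 0.0233], [-0.0218, 0.0266], [-0.0237, 0.03]]
-30 [[-0.0018, 0.0034], [-0.0034, 0.0069], [-0.0049, 0.0104], [-0.0063, 0.014], [-0.0076, 0.0176], [-0.0087, 0.0213], [-0.0098, 0.025], [-0.0106, 0.0287], [-0.0114, 0.0325], [-0.012, 0.0363]]
-10 [[-0.0005, 0.0038], [-0.0008, 0.0076], [-0.0011, 0.0115], [-0.0012, 0.0153], [-0.0011, 0.0191], [-0.0009, 0.023], [-0.0006, 0.0268], [-0.0002, 0.0306], [0.0004, 0.0344], [0.0011, 0.0382]]
10 [[0.0008, 0.0037], [0.0018, 0.0075], [0.0029, 0.0111], [0.0041, 0.0148], [0.0055, 0.0184], [0.007, 0.0219], [0.0086, 0.0254], [0.0103, 0.0288], [0.0121, 0.0322], [0.0141, 0.0355]]
30 [[0.0021, 0.0032], [0.0043, 0.0064], [0.0065, 0.0095], [0.0089, 0.0125], [0.0114, 0.0154], [0.0141, 0.0182], [0.0167, 0.0209], [0.0195, 0.0236], [0.0224, 0.0261], [0.0254, 0.0285]]
```

Request:
jog_arm --pt "-0.0028 0.0026 0.0003 0 0 0 1" --pt "-0.0056 0.0053 0.0005 0 0 0 1" --pt "-0.0082 0.0081 0.0005 0 0 0 1" --pt "-0.0107 0.011 0.0005 0 0 0 1" --pt "-0.0132 0.0139 0.0005 0 0 0 1" --pt "-0.0155 0.017 0.0005 0 0 0 1" --pt "-0.0177 0.0201 0.0005 0 0 0 1" --pt "-0.0198 0.0233 0.0005 0 0 0 1" --pt "-0.0218 0.0266 0.0005 0 0 0 1" --pt "-0.0237 0.03 0.0005 0 0 0 1"

```text
clock: 5.13
tcp_pos: [0.5857, -0.1529, 0.2389]
tcp_rot: [-0.0, 1.0, 0.0, 0.0]
wrist_force: [-1.3, -2.5, 4.0]
grip_width: -0.0001
```

Request:
jog_arm --pt "-0.0016 0.0034 0 0 0 0 1" --pt "-0.0032 0.0069 0 0 0 0 1" --pt "-0.0047 0.0104 0 0 0 0 1" --pt "-0.0061 0.014 0 0 0 0 1" --pt "-0.0074 0.0176 0 0 0 0 1" --pt "-0.0085 0.0213 0 0 0 0 1" --pt "-0.0096 0.025 0 0 0 0 1" --pt "-0.0104 0.0287 0 0 0 0 1" --pt "-0.0112 0.0325 0 0 0 0 1" --pt "-0.0118 0.0363 0 0 0 0 1"

```text
clock: 5.97
tcp_pos: [0.5973, -0.1165, 0.2389]
tcp_rot: [-0.0, 1.0, 0.0, 0.0]
wrist_force: [0.7, -2.0, 5.4]
grip_width: 0.0003
```

Request:
jog_arm --pt "-0.0005 0.0038 0 0 0 0 1" --pt "-0.0008 0.0076 0 0 0 0 1" --pt "-0.0011 0.0115 0 0 0 0 1" --pt "-0.0012 0.0153 0 0 0 0 1" --pt "-0.0011 0.0191 0 0 0 0 1" --pt "-0.0009 0.023 0 0 0 0 1" --pt "-0.0006 0.0268 0 0 0 0 1" --pt "-0.0002 0.0306 0 0 0 0 1" --pt "0.0004 0.0344 0 0 0 0 1" --pt "0.0011 0.0382 0 0 0 0 1"

```text
clock: 6.8
tcp_pos: [0.5961, -0.0783, 0.239]
tcp_rot: [-0.0, 1.0, 0.0, 0.0]
wrist_force: [0.1, -2.9, 5.3]
grip_width: 0.0002
```

Request:
jog_arm --pt "0.0008 0.0037 0 0 0 0 1" --pt "0.0018 0.0075 0 0 0 0 1" --pt "0.0029 0.0111 0 0 0 0 1" --pt "0.0041 0.0148 0 0 0 0 1" --pt "0.0055 0.0184 0 0 0 0 1" --pt "0.007 0.0219 0 0 0 0 1" --pt "0.0086 0.0254 0 0 0 0 1" --pt "0.0103 0.0288 0 0 0 0 1" --pt "0.0121 0.0322 0 0 0 0 1" --pt "0.0141 0.0355 0 0 0 0 1"

```text
clock: 7.63
tcp_pos: [0.5819, -0.0429, 0.239]
tcp_rot: [-0.0, 1.0, 0.001, 0.0]
wrist_force: [0.4, -1.7, 5.3]
grip_width: 0.0003
```

```bash
python3 - <<'E'
from h import *
s=readout.state();print(s["tcp_pos"],s["wrist_force"],s["clock"])
c=cap("side");cv2.imwrite("pics/s3.png",cv2.resize(c["frame"][150:240,200:330],None,fx=6,fy=6,interpolation=cv2.INTER_CUBIC)[...,::-1])
E
```

```text
[ 0.5818683  -0.04285072  0.23900554] [ 0.3642489  -1.67497327  5.31589271] 7.6333
```

View pics/s3.png

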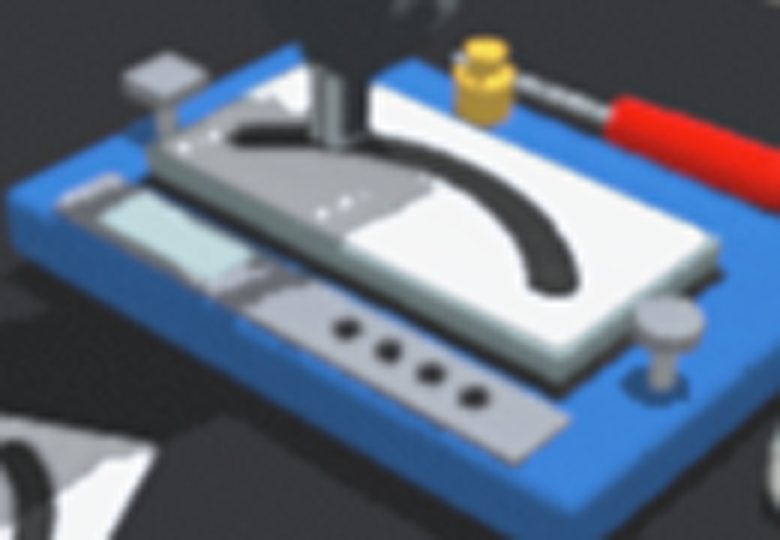

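The tips are on the band at (340,140), the platen is slightly down and nothing else has moved. Now the last section.

Request:
jog_arm --pt "0.0021 0.0032 0 0 0 0 1" --pt "0.0043 0.0064 0 0 0 0 1" --pt "0.0065 0.0095 0 0 0 0 1" --pt "0.0089 0.0125 0 0 0 0 1" --pt "0.0114 0.0154 0 0 0 0 1" --pt "0.0141 0.0182 0 0 0 0 1" --pt "0.0167 0.0209 0 0 0 0 1" --pt "0.0195 0.0236 0 0 0 0 1" --pt "0.0224 0.0261 0 0 0 0 1" --pt "0.0252 0.0287 0 0 0 0 1"

```text
clock: 8.52
tcp_pos: [0.5565, -0.0142, 0.239]
tcp_rot: [-0.0, 1.0, 0.0, 0.0]
wrist_force: [1.9, -3.7, 3.9]
grip_width: 0.0003
```

Request:
jog_arm --pt "0 0.0005 0 0 0 0 1" --pt "0 0.0005 0 0 0 0 1" --pt "0 0.0005 0 0 0 0 1" --pt "0 0.0005 0 0 0 0 1"

```text
clock: 8.85
tcp_pos: [0.5567, -0.0139, 0.2387]
tcp_rot: [-0.0, 1.0, 0.001, -0.001]
wrist_force: [-3.2, 2.4, 5.3]
grip_width: -0.0002
```

```bash
python3 - <<'E'
from h import *
s=readout.state();print(s["tcp_pos"],s["wrist_force"],s["clock"])
c=cap("side");cv2.imwrite("pics/s4.png",cv2.resize(c["frame"][150:240,200:330],None,fx=6,fy=6,interpolation=cv2.INTER_CUBIC)[...,::-1])
E
```

```text
[ 0.55667706 -0.01385891  0.23873301] [-3.24759476  2.42110782  5.26353402] 8.85
```

View pics/s4.png

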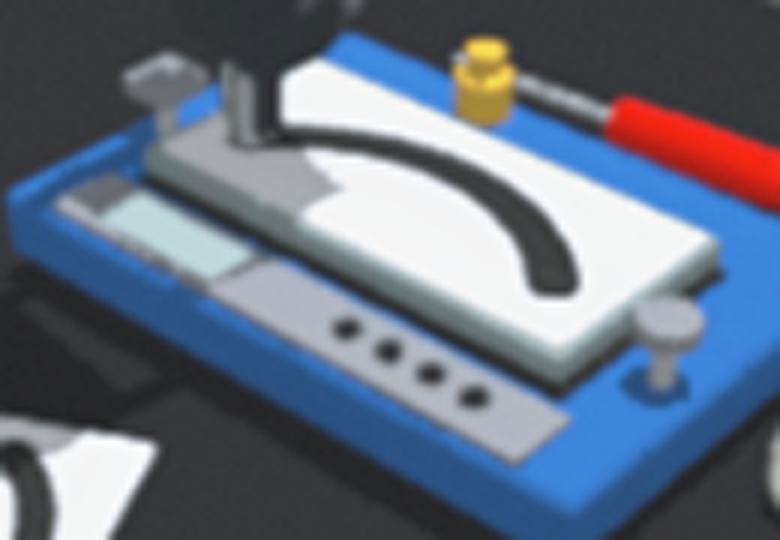

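The tips rest over the band's end by the square post at (250,140), covering it. The plate is still in its recess. I hand it in.

```bash
python3 -c "
from plant import ticket,readout
print(ticket.job_done());s=readout.state();print(s['tcp_pos'],s['wrist_force'],s['clock'])"
```

```text
the job is handed in; nothing more can be done
None
the job is handed in; nothing more can be done
```

I traced the band in one unbroken stroke, with closed fingertips, from the end by the round post to the end by the square post. I handed the job in at about 8.9 s with the tips still resting on the finish end.

- **Pressure:** along the stroke the platen was about 4 mm down, judged from TCP height, with a vertical force of about 4 to 5 N. The stop is at 10 mm. The force reading is noisy by about 1 N.
- **Finish pose:** the last reading before hand-in was TCP [0.5567, -0.0139, 0.2387], less than 1 mm from the measured band end. The platen was about 4.3 mm down at 5.3 N.
- **Surroundings:** the last side picture shows the tips on the end by the square post and the plate in its recess. The weight and the visible part of the screwdriver had not moved. Only the edge of the jar was in that crop; I never moved near it.
- **Disagreement:** the two camera views placed the band about 2 mm apart in x. I steered between them, well inside the 24 mm width.
- **Not checked:** there is no state reading after hand-in; the interface refused it.

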